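# Find the parts case whose lid holds

### The job

One of these two parts cases has a good stiff lid hinge, the other is worn out. Raise a lid half-way (about 45 degrees) by its handle, let go and watch it for two seconds; if it falls shut, leave it shut and try the other. When you have the lid that stays up, check it: with closed fingers lean straight down on its front rim, beside the handle, with about 6 newtons (never more than 14) for a second, then let go and leave that lid standing half open and the other one shut, without disturbing the other things on the table.

Things in the scene. Friction and masses are not known exactly. Their poses are not given: they have to be found in the camera images.
- case_a: grey plastic parts case, fixed to the table, looking just like case_b: 200 (x) x 220 (y) x 90 mm high without its white lid. Origin: centre of its underside; its front (handle side) faces its own -x, the hinge is along its rear (+x) top edge. One of the two cases has a stiff friction hinge, the other a worn one; which is which is not marked.
- lid_a (a joint): angle of the lid of case_a in rad: 0 shut, grows as the front edge rises, end stop at 1.7 (0.79 is half-way, 45 degrees). On a worn hinge the lid falls shut as soon as it is let go. A stiff hinge holds the lid where it is left; turning it takes about 2.8 N m (some 12 N up at the handle, square to the lid), and a half-open lid starts to give at about 15 to 18 N straight down on its rim. Lids weigh about 0.3 kg.
- hinge_a (a point): middle of the hinge axis of case_a, 90 mm above the table; its y axis is the hinge axis, its -x axis points along the lid to the front edge, and it turns with the lid.
- handle_a_mid (a point): centre of the handle bar of lid_a: a black round bar 10 mm thick, along y of the lid, 72 mm long between two 10 mm side arms, which hold it 53 mm in front of the rim; 258 mm from the hinge axis in -x of the lid and 4 mm in its +z. It can be pinched from above at any lid angle up to half open, and turns between the pads. Axes as the lid's.
- rim_a: the front rim of lid_a: a grey round rail, 14 mm thick and 220 mm long, along the lid's whole front edge. Its origin lies at the hinge, as hinge_a; rim_a_mid gives the rail itself.
- rim_a_mid (a point): centre of the front rim rail of lid_a (14 mm thick, 110 mm to either side along y): 205 mm from the hinge axis in -x of the lid and 4 mm in its +z. There is room to press on the rail from above 60 to 105 mm either side of this point, beside the handle's arms. Axes as the lid's.
- case_b: grey plastic parts case, fixed to the table, looking just like case_a: 200 (x) x 220 (y) x 90 mm high without its white lid. Origin: centre of its underside; its front (handle side) faces its own -x, the hinge is along its rear (+x) top edge. One of the two cases has a stiff friction hinge, the other a worn one; which is which is not marked.
- lid_b (a joint): angle of the lid of case_b in rad: 0 shut, grows as the front edge rises, end stop at 1.7 (0.79 is half-way, 45 degrees). On a worn hinge the lid falls shut as soon as it is let go. A stiff hinge holds the lid where it is left; turning it takes about 2.8 N m (some 12 N up at the handle, square to the lid), and a half-open lid starts to give at about 15 to 18 N straight down on its rim. Lids weigh about 0.3 kg.
- hinge_b (a point): middle of the hinge axis of case_b, 90 mm above the table; its y axis is the hinge axis, its -x axis points along the lid to the front edge, and it turns with the lid.
- handle_b_mid (a point): centre of the handle bar of lid_b: a black round bar 10 mm thick, along y of the lid, 72 mm long between two 10 mm side arms, which hold it 53 mm in front of the rim; 258 mm from the hinge axis in -x of the lid and 4 mm in its +z. It can be pinched from above at any lid angle up to half open, and turns between the pads. Axes as the lid's.
- rim_b: the front rim of lid_b: a grey round rail, 14 mm thick and 220 mm long, along the lid's whole front edge. Its origin lies at the hinge, as hinge_b; rim_b_mid gives the rail itself.
- rim_b_mid (a point): centre of the front rim rail of lid_b (14 mm thick, 110 mm to either side along y): 205 mm from the hinge axis in -x of the lid and 4 mm in its +z. There is room to press on the rail from above 60 to 105 mm either side of this point, beside the handle's arms. Axes as the lid's.
- pot: small closed grey paint pot, 40 mm across and 45 mm high, loose bystander; origin: centre of its underside.
- driver: small screwdriver, 160 mm long, lying on the table, loose bystander; origin: underside near its middle.
- frame: grey moulded frame of model parts, 180 x 120 x 5 mm, lying flat, loose bystander; origin: centre of its underside.

How it is judged:
By the outcome, as a careful person would: the job done as asked, in the order asked, and still so for the second after the job is handed in, with the robot touching nothing.
It also fails if it takes over 72 s, if anything falls off the work surface, if the arm or the gripper's body presses on something with over 40 N, if the wrist force passes 120 N, or if a joint passes its speed limit or range.

### The arm

A 6-joint arm with a two-finger parallel gripper is mounted at the origin on the work surface. World frame = base frame: x ahead of the robot, y to its left, z up, the work surface at z = 0. Lengths are in m, angles in rad, forces in N, time in s.
With the tool pointing down it reaches from about 0.325 to 0.9 m from the base axis. Payload 6.1 kg.
Tool frame: the origin (TCP) lies midway between the tips of the shut fingers; the grasp point (between the pads) lies 19 mm behind it; x points along the fingers, y is the direction in which the jaws open and shut, and the axes are right-handed (so a half turn about x gives the same grasp; the last joint's range is limited). The gripper opens to 87 mm and grips with 3 to 60 N. Pads are 19 mm wide; open, the fingers measure 117 mm over their backs; the gripper's body (75 mm by 190 mm) begins 51 mm behind the grasp point.
Start: joints at [-1.406, 0.22, 1.526, -0, 1.395, -0.126], TCP at [0.179, -0.599, 0.223] pointing down, gripper open.
Joint ranges: [-2.98, 2.98], [-0.91, 2.08], [0.09, 2.57], [-1.24, 4.39], [0.2, 2.65], [-2.68, 2.68]. Speed limits (rad/s): [2.57, 2.57, 3.01, 3.14, 3.14, 3.14].

### API

Orientations are given as [roll, pitch, yaw] about the fixed x, y, z axes, in that order (R = Rz(yaw) Ry(pitch) Rx(roll)).
In Python, from station import bot, viewer gives the robot as it stands.
- The arm moves only by the shell command python3 -m pendant 'ROWS' [OPENING] [FORCE]. ROWS is JSON, a list of rows, each a list of 6 numbers: the shift along the tool's x, y, z in mm, then the turn, a rotation vector about the tool's x, y, z in rad. In form: [[dx, dy, dz, rx, ry, rz], ...]. A call has 1 to 5 rows; each row shifts and turns the commanded pose from where the row before left it, along the tool's axes as they then stand; what a row does not reach is not made up. A row lasts 1/12 s, in which the tool goes at most 41.7 mm and 7.16 degrees, less where a joint would pass 70% of its speed; a pose out of reach is approached as far as the arm can. A call with a gripper value outside its range is refused whole. OPENING is the closure, from -1 (fully open) to 1 (shut), so that 0 is half open, set as the call begins (- or left out, the last holds). The fingers move at their own pace and stop on an object; FORCE is the grip in N (left out, the last holds). Time passes only in rows, so rows that do not move let the fingers close. It gives the time, the measured TCP pose, the force and the opening at its end, in the units of the state.
- bot.get_obs(): the state, without advancing time (a new reading comes with each control period).
- viewer.capture(name): name is "scene" or "top" or "wrist"; returns (picture, depth): 384x512x3 uint8, red, green, blue; 384x512 float32, m along the optical axis (not along the pixel's ray), 0 where there is no reading.
- viewer.get_calibration(name): a dict with "fovy" (degrees; the focal length in pixels is half the picture's height over the tangent of half this angle, whatever the lens; pixels are square), "cx", "cy" (the principal point, pixels), "k1" (the pictures are not rectified: a ray, as slopes to the right and down, at radius r is drawn at 1 + k1 r^2 times it, then the intrinsics apply), "R" (3x3) and "t" (3): a world point X has camera coordinates R X + t; the wrist camera has in their place "hand_eye" (4x4, takes a point from camera to tool coordinates, whose origin is the TCP and whose axes are the tool frame's). Camera axes: x right, y down, z forward; pixel columns grow to the right and rows downward; lengths in m; the calibration is good to about 2 mm. A picture is of the moment at which its call begins: read the wrist's pose just before it. get_calibration takes no time and is no camera call.
- bot.sign_off(): hands the job in, once; it reports no verdict.
The state is a dict: "time": time; "q": joint angles; "qd": joint speeds; "effort": joint torques, N m; "position": TCP position; "eef_rot": TCP orientation; "wrist_force": force on the tool from outside, world axes, zero at the start; "ft_torque": the same for the moment, N m; "gripper_width": finger opening in m.
Only numpy, scipy, OpenCV 4.12 (cv2) and the standard library are available. Lean on these libraries where they do the work, as an engineer would, in place of code of your own. Each camera call takes 0.05 s, during which the arm holds its last target. There are 200 camera calls.

## Working session

There is one attempt and no reset: what is moved stays moved. The work goes in short steps, Python scripts to look and compute and a shell command to move; the robot and the scene stay as the last step left them, time stands still between calls to the robot, and variables do not carry over. Pictures are saved under pics/ and viewed, about 8 in all and at most 12, crops included, and the job is handed in when it is done.

```bash
ls; mkdir -p pics; python3 - <<'E'
from station import bot, viewer
import cv2,numpy as np
o=bot.get_obs(); print({k:np.round(v,3).tolist() for k,v in o.items()})
for n in("top","scene"):
    p,d=viewer.capture(n); cv2.imwrite(f"pics/{n}0.png",p[:,:,::-1]); np.save(f"pics/{n}0d.npy",d); c=viewer.get_calibration(n); print(n,c)
print(viewer.get_calibration("wrist"))
E
```

```text
pics
{'time': 0.0, 'q': [-1.406, 0.221, 1.528, 0.0, 1.395, -0.126], 'qd': [-0.001, -0.001, 0.001, 0.001, 0.001, 0.0], 'effort': [-0.0, -49.46, -38.739, 0.07, 0.057, -0.0], 'position': [0.179, -0.598, 0.221], 'eef_rot': [-1.7, 1.569, 1.733], 'wrist_force': [1.035, -0.141, 0.143], 'ft_torque': [0.014, 0.0, 0.05], 'gripper_width': 0.087}
top {'fovy': 53.355791426392, 'cx': 254.49033326211955, 'cy': 198.12530428568107, 'k1': -0.041674179407428714, 'R': array([[ 2.74217470e-02, -9.99623935e-01,  1.90931605e-04],
       [-9.93169317e-01, -2.72663531e-02, -1.13451550e-01],
       [ 1.13414091e-01,  2.92141229e-03, -9.93543512e-01]]), 't': array([-0.04150916,  0.58938278,  1.37726739])}
scene {'fovy': 49.38989467633214, 'cx': 249.9663751305312, 'cy': 191.90640911797632, 'k1': -0.14702114724464668, 'R': array([[-0.80744157,  0.58953812, -0.02197512],
       [ 0.40123489,  0.52146824, -0.7530481 ],
       [-0.43249124, -0.61685953, -0.6575984 ]]), 't': array([ 0.49680948, -0.15531125,  1.53078578])}
{'fovy': 71.18058903236145, 'cx': 257.4109191762682, 'cy': 188.94492079583586, 'k1': -0.044622435420310705, 'hand_eye': array([[-4.21571298e-04, -2.97447951e-01,  9.54737942e-01,
        -1.63284471e-01],
       [ 9.99999901e-01, -2.62276693e-04,  3.59844912e-04,
         6.98960793e-04],
       [ 1.43370379e-04,  9.54738000e-01,  2.97448032e-01,
        -8.27530495e-02],
       [ 0.00000000e+00,  0.00000000e+00,  0.00000000e+00,
         1.00000000e+00]])}
```

View pics/top0.png

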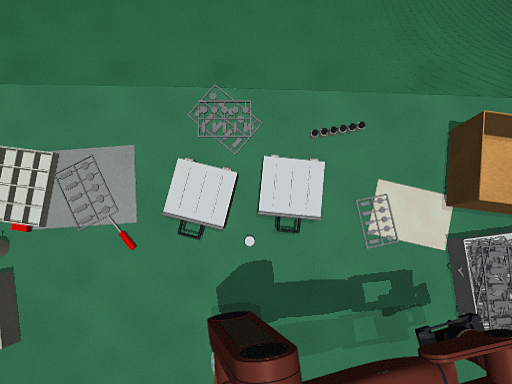

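View pics/scene0.png

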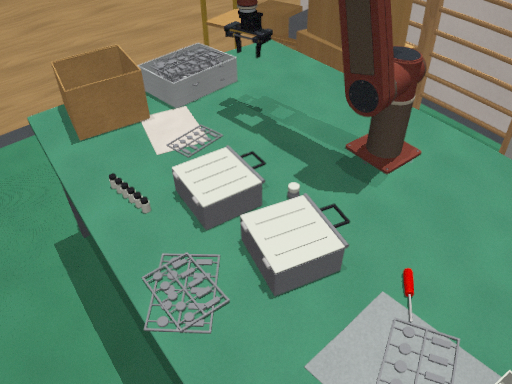

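The top view shows two white-lidded cases at about (200,195) and (292,187). Their handles point towards the robot at (190,230) and (288,225), and the pot is between and below them at (249,240). The scene view agrees.

```bash
cat > h.py <<'E'
import numpy as np,cv2
from scipy.spatial.transform import Rotation as Ro
from station import bot,viewer
def K(c):
    f=192/np.tan(np.radians(c["fovy"])/2); return np.array([[f,0,c["cx"]],[0,f,c["cy"]],[0,0,1]]),np.array([c["k1"],0,0,0.])
def cam(n):
    c=viewer.get_calibration(n)
    if n=="wrist":
        o=bot.get_obs(); T=np.eye(4); T[:3,:3]=Ro.from_euler("xyz",o["eef_rot"]).as_matrix(); T[:3,3]=o["position"]
        T=T@c["hand_eye"]; return c,T[:3,:3],T[:3,3]
    return c,c["R"].T,-c["R"].T@c["t"]
def rays(C,px):
    c,R,p=C; k,d=K(c); u=cv2.undistortPoints(np.float64(px).reshape(-1,1,2),k,d).reshape(-1,2)
    return np.c_[u,np.ones(len(u))]@R.T,p
def onz(C,px,z):
    r,p=rays(C,px); return p+r*((z-p[2])/r[:,2])[:,None]
def atd(C,px,d):
    r,p=rays(C,px); return p+r*np.ravel(d)[:,None]
def depths(d,px): return np.array([d[int(round(v)),int(round(u))] for u,v in px])
def toTool(X):
    o=bot.get_obs(); return Ro.from_euler("xyz",o["eef_rot"]).inv().apply(np.array(X)-o["position"])*1000
E
python3 - <<'E'
from h import *
C=cam("top"); p=cv2.imread("pics/top0.png"); d=np.load("pics/top0d.npy")
ctr=C
hsv=cv2.cvtColor(p,cv2.COLOR_BGR2HSV)
m=((hsv[:,:,2]>170)&(hsv[:,:,1]<40)).astype(np.uint8); m[:,:155]=0; m[:,345:]=0
m=cv2.morphologyEx(m,cv2.MORPH_CLOSE,np.ones((3,3)))
n,l,s,ce=cv2.connectedComponentsWithStats(m)
for i in range(1,n):
    if s[i,4]<60: continue
    ys,xs=np.where(l==i); r=cv2.minAreaRect(np.c_[xs,ys].astype(np.float32)); b=cv2.boxPoints(r)
    z=np.median(atd(C,np.c_[xs,ys],d[ys,xs])[:,2]); print("white",s[i],ce[i].round(1),"z",z.round(3))
    w=onz(C,b,z); print(w.round(3).tolist(), [np.linalg.norm(w[k]-w[(k+1)%4]).round(3) for k in range(4)], w.mean(0).round(3))
for x0,x1,y0,y1 in((170,215,212,242),(268,308,210,236)):
    g=hsv[y0:y1,x0:x1]; ys,xs=np.where((g[:,:,2]<55)); px=np.c_[xs+x0,ys+y0]
    P=onz(C,px,.094); z=atd(C,px,d[px[:,1],px[:,0]])[:,2]; k=(z>.07)
    print("handle",len(px),k.sum(),np.median(z[k]))
    r=cv2.minAreaRect(px[k].astype(np.float32)); b=onz(C,cv2.boxPoints(r),.094); print(b.round(3).tolist(),P[k].mean(0).round(3))
big=cv2.resize(p[145:255,155:335],None,fx=4,fy=4,interpolation=cv2.INTER_CUBIC); cv2.imwrite("pics/crop.png",big)
E
```

```text
white [ 259  155   66   62 3416] [291.7 185.8] z 0.097
[[0.54, -0.04, 0.097], [0.743, -0.054, 0.097], [0.728, -0.275, 0.097], [0.525, -0.257, 0.097]] [np.float64(0.203), np.float64(0.221), np.float64(0.203), np.float64(0.217)] [ 0.634 -0.156  0.097]
white [ 164  158   73   68 3436] [200.  191.6] z 0.097
[[0.529, 0.295, 0.097], [0.729, 0.256, 0.097], [0.68, 0.039, 0.097], [0.482, 0.081, 0.097]] [np.float64(0.204), np.float64(0.223), np.float64(0.203), np.float64(0.219)] [0.605 0.168 0.097]
white [245 237  10   9  72] [249.2 240.9] z 0.045
[[0.418, 0.004, 0.045], [0.446, 0.005, 0.045], [0.447, -0.027, 0.045], [0.419, -0.028, 0.045]] [np.float64(0.029), np.float64(0.033), np.float64(0.029), np.float64(0.033)] [ 0.432 -0.012  0.045]
handle 148 116 0.0981043368276513
[[0.451, 0.243, 0.094], [0.5, 0.233, 0.094], [0.483, 0.153, 0.094], [0.434, 0.163, 0.094]] [0.461 0.199 0.094]
handle 160 116 0.09805607255828186
[[0.472, -0.103, 0.094], [0.523, -0.107, 0.094], [0.517, -0.189, 0.094], [0.466, -0.184, 0.094]] [ 0.488 -0.145  0.094]
```

View pics/crop.png

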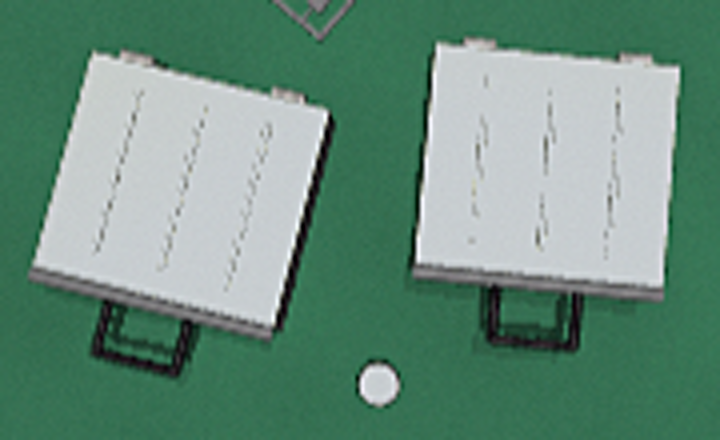

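The crop confirms both lids and handles. Sizes come out near 203 x 220 mm with tops at 97 mm, as they should. I get bar centres of about (.447,.202) with yaw −.21 for the left case and (.474,−.144) with yaw −.08 for the right. Now I'll work out the approach.

```bash
cat >> h.py <<'E'
def goal(X,yaw):
    "tool-frame shift (mm) and turn for tool down, y along +-lid x"
    o=bot.get_obs(); R=Ro.from_euler("xyz",o["eef_rot"]); best=None
    for s in(1,-1):
        y=s*np.array([np.cos(yaw),np.sin(yaw),0]); x=np.array([0,0,-1.]); G=Ro.from_matrix(np.c_[x,y,np.cross(x,y)])
        v=(R.inv()*G).as_rotvec()
        if best is None or np.linalg.norm(v)<np.linalg.norm(best): best=v
    print("shift",toTool(X).round(1),"turn",best.round(3),"q",np.round(o["q"],2),"t",o["time"],"F",np.round(o["wrist_force"],2),"w",round(o["gripper_width"],4))
E
python3 - <<'E'
from h import *
print(Ro.from_euler("xyz",bot.get_obs()["eef_rot"]).as_matrix().round(3))
goal([.474,-.144,.20],-.079)
goal([.447,.202,.20],-.21)
E
```

```text
[[-0.     0.287 -0.958]
 [ 0.002 -0.958 -0.287]
 [-1.    -0.002 -0.   ]]
shift [  22.3 -350.5 -412.7] turn [-1.201e+00 -1.000e-03  1.000e-03] q [-1.41  0.22  1.53  0.    1.39 -0.13] t 0.1 F [-0.61 -1.   -0.1 ] w 0.0872
shift [  22.9 -689.7 -486.1] turn [-1.07e+00 -1.00e-03  1.00e-03] q [-1.41  0.22  1.53  0.    1.39 -0.13] t 0.1 F [-0.61 -1.   -0.1 ] w 0.0872
```

```bash
python3 -m pendant '[[1.5,-25,-29.5,0,0,0],[1.5,-25,-29.5,0,0,0],[1.5,-25,-29.5,0,0,0],[1.5,-25,-29.5,0,0,0],[1.5,-25,-29.5,0,0,0]]' 0.05 40
python3 -m pendant '[[1.5,-25,-29.5,0,0,0],[1.5,-25,-29.5,0,0,0],[1.5,-25,-29.5,0,0,0],[1.5,-25,-29.5,0,0,0],[1.5,-25,-29.5,0,0,0]]'
python3 -m pendant '[[1.5,-25,-29.5,0,0,0],[1.5,-25,-29.5,0,0,0],[1.5,-25,-29.5,0,0,0],[0,0,0,-0.12,0,0],[0,0,0,-0.12,0,0]]'
python3 -m pendant '[[0,0,0,-0.12,0,0],[0,0,0,-0.12,0,0],[0,0,0,-0.12,0,0],[0,0,0,-0.12,0,0],[0,0,0,-0.12,0,0]]'
python3 -m pendant '[[0,0,0,-0.12,0,0],[0,0,0,-0.12,0,0],[0,0,0,-0.12,0,0],[0,0,0,0,0,0]]'
python3 - <<'E'
from h import *
goal([.474,-.144,.113-.038],-.079)
C=cam("wrist"); p,d=viewer.capture("wrist"); cv2.imwrite("pics/w1.png",p[:,:,::-1]); np.save("pics/w1d.npy",d)
k,dd=K(C[0])
X=np.array([[.474,-.144,.094]]); R,t=C[1],C[2]
print(cv2.projectPoints((X-t)@R,np.zeros(3),np.zeros(3),k,dd)[0])
E
```

```text
time: 0.52
position: [0.2851, -0.4348, 0.2144]
eef_rot: [-1.557, 1.57, 1.875]
wrist_force: [1.0, -0.2, 0.2]
gripper_width: 0.0612
time: 0.93
position: [0.3906, -0.2728, 0.2072]
eef_rot: [-1.167, 1.57, 2.265]
wrist_force: [0.7, -0.1, 0.1]
gripper_width: 0.0422
time: 1.35
position: [0.4541, -0.1749, 0.2025]
eef_rot: [-1.295, 1.57, 2.387]
wrist_force: [-0.4, -0.9, -0.8]
gripper_width: 0.0413
time: 1.77
position: [0.4531, -0.1772, 0.2026]
eef_rot: [-1.661, 1.57, 2.617]
wrist_force: [-0.6, 0.5, -0.1]
gripper_width: 0.041
time: 2.1
position: [0.4531, -0.1773, 0.2026]
eef_rot: [-1.998, 1.57, 2.638]
wrist_force: [-0.7, -0.5, 0.2]
gripper_width: 0.0415
shift [127.6  18.4 -34.7] turn [ 0.003 -0.     0.001] q [-0.54 -0.1   1.9  -0.    1.34 -0.46] t 2.1 F [-0.7  -0.51  0.19] w 0.0415
[[[274.55032939 153.4985867 ]]]
```

View pics/w1.png

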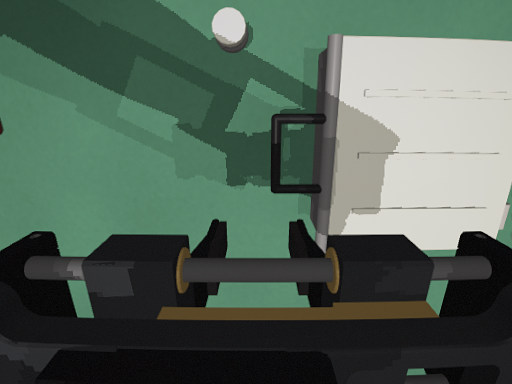

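The wrist view shows the bar's centre at (277,153), against a prediction of (274.5,153.5), so it agrees within about 1 mm. I'll go down and pinch.

```bash
python3 -m pendant '[[0,10,-18,0,0,0],[0,9,-17,0,0,0],[30,0,0,0,0,0],[30,0,0,0,0,0],[30,0,0,0,0,0]]'
python3 -m pendant '[[20,0,0,0,0,0],[17,0,0,0,0,0],[0,0,0,0,0,0]]'
python3 -m pendant '[[0,0,0,0,0,0],[0,0,0,0,0,0],[0,0,0,0,0,0],[0,0,0,0,0,0],[0,0,0,0,0,0]]' 1 40
python3 -m pendant '[[0,0,0,0,0,0],[0,0,0,0,0,0]]'
```

```text
time: 2.57
position: [0.4757, -0.1439, 0.1125]
eef_rot: [1.187, 1.569, -0.467]
wrist_force: [-0.6, 0.0, -0.2]
gripper_width: 0.0412
time: 2.82
position: [0.4721, -0.1426, 0.072]
eef_rot: [-1.941, 1.563, 2.688]
wrist_force: [-1.0, 0.4, -0.8]
gripper_width: 0.0412
time: 3.23
position: [0.476, -0.1445, 0.0773]
eef_rot: [1.195, 1.569, -0.456]
wrist_force: [0.5, 0.6, -0.7]
gripper_width: 0.0162
time: 3.4
position: [0.4738, -0.1442, 0.0767]
eef_rot: [-1.439, 1.568, -3.09]
wrist_force: [-8.6, -0.1, 8.3]
gripper_width: 0.0085
```

```bash
python3 -m pendant '[[0,0,0,0,0,0],[-11.3,0.3,0,0,0,0],[-11.2,1,0,0,0,0],[-11.2,1.4,0,0,0,0],[-11,1.9,0,0,0,0]]'
python3 -m pendant '[[-11,2.4,0,0,0,0],[-10.9,2.8,0,0,0,0],[-10.8,3.3,0,0,0,0],[-10.6,3.8,0,0,0,0]]'
python3 -m pendant '[[-10.5,4.3,0,0,0,0],[-10.2,4.7,0,0,0,0],[-10,5.2,0,0,0,0],[-9.8,5.5,0,0,0,0]]'
python3 -m pendant '[[-9.5,6,0,0,0,0],[-9.3,6.3,0,0,0,0],[-9,6.8,0,0,0,0]]'
python3 -m pendant '[[-8.6,7.2,0,0,0,0],[-8.4,7.5,0,0,0,0],[-8,8,0,0,0,0],[0,0,0,0,0,0]]'
python3 - <<'E'
from h import *
goal([.4754,-.144,.256],-.079)
C=cam("wrist"); p,d=viewer.capture("scene"); cv2.imwrite("pics/s2.png",p[:,:,::-1])
E
```

```text
time: 3.82
position: [0.4782, -0.1445, 0.1215]
eef_rot: [-1.53, 1.567, 3.103]
wrist_force: [-5.9, -2.4, -2.1]
gripper_width: 0.0085
time: 4.15
position: [0.4902, -0.1453, 0.165]
eef_rot: [-1.556, 1.567, 3.076]
wrist_force: [-7.9, -1.4, 0.3]
gripper_width: 0.0085
time: 4.48
position: [0.5093, -0.1467, 0.2058]
eef_rot: [-1.613, 1.565, 3.019]
wrist_force: [-10.1, 0.1, 3.1]
gripper_width: 0.0085
time: 4.73
position: [0.5282, -0.1481, 0.2343]
eef_rot: [-1.641, 1.565, 2.992]
wrist_force: [-11.3, 1.6, 6.1]
gripper_width: 0.0082
time: 5.07
position: [0.553, -0.1498, 0.2623]
eef_rot: [-1.686, 1.571, 2.946]
wrist_force: [-14.4, 4.6, 13.1]
gripper_width: 0.0088
shift [  6.3 -77.8   0.4] turn [-0.001 -0.     0.   ] q [-0.4   0.07  1.62 -0.    1.45 -0.32] t 5.0667 F [-14.36   4.62  13.12] w 0.0088
```

View pics/s2.png

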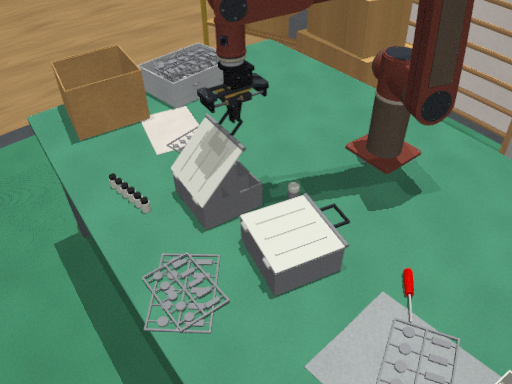

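The scene view shows the right lid up about 45° in the gripper, with nothing else disturbed. The lifting force was small, which suggests the worn hinge. I'll let go and watch.

```bash
python3 -m pendant '[[0,0,0,0,0,0],[0,0,0,0,0,0],[0,0,0,0,0,0],[0,0,0,0,0,0],[0,0,0,0,0,0]]' 0.25
python3 -m pendant '[[0,0,0,0,0,0],[-20,0,0,0,0,0],[-25,0,0,0,0,0],[-25,0,0,0,0,0],[0,0,0,0,0,0]]'
for i in 1 2 3; do python3 -m pendant '[[0,0,0,0,0,0],[0,0,0,0,0,0],[0,0,0,0,0,0],[0,0,0,0,0,0],[0,0,0,0,0,0]]'; done
python3 - <<'E'
from h import *
p,d=viewer.capture("scene"); cv2.imwrite("pics/s3.png",p[:,:,::-1])
q,d=viewer.capture("wrist"); cv2.imwrite("pics/w3.png",q[:,:,::-1])
cv2.imwrite("pics/b3.png",np.hstack([p[60:300,100:400],q[:240,:300+0]])[:,:,::-1])
goal([.447,.202,.36],-.21)
E
```

```text
time: 5.53
position: [0.5534, -0.1501, 0.2575]
eef_rot: [2.274, 1.57, 0.624]
wrist_force: [-1.0, 0.7, -0.6]
gripper_width: 0.0303
time: 5.95
position: [0.5556, -0.1511, 0.3337]
eef_rot: [1.284, 1.561, -0.366]
wrist_force: [1.3, 0.0, 1.4]
gripper_width: 0.0327
time: 6.37
position: [0.5529, -0.1502, 0.3261]
eef_rot: [-1.915, 1.569, 2.717]
wrist_force: [0.2, -0.2, 1.3]
gripper_width: 0.0324
time: 6.78
position: [0.5533, -0.1504, 0.3274]
eef_rot: [0.88, 1.571, -0.771]
wrist_force: [-0.4, 0.7, 0.2]
gripper_width: 0.0325
time: 7.2
position: [0.5533, -0.1503, 0.3274]
eef_rot: [1.053, 1.571, -0.597]
wrist_force: [0.8, -0.2, -0.6]
gripper_width: 0.0329
shift [ -32.7 -134.1 -342.7] turn [ 0.13  0.   -0.  ] q [-0.4   0.05  1.52 -0.    1.57 -0.32] t 7.3 F [-0.36  0.22 -0.21] w 0.0326
```

View pics/b3.png

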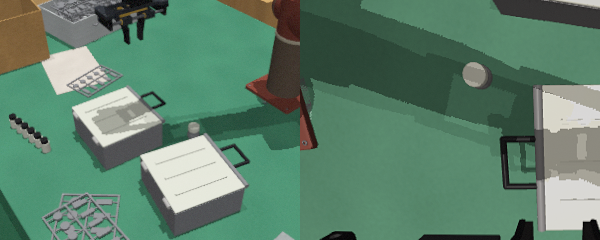

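The right lid fell shut, so that is the worn hinge. The pot is unmoved. On to the left case.

```bash
python3 -m pendant '[[0,-13.4,-34.3,0,0,0],[0,-13.4,-34.3,0,0,0],[0,-13.4,-34.3,0,0,0],[0,-13.4,-34.3,0,0,0],[0,-13.4,-34.3,0,0,0]]' 0.05
python3 -m pendant '[[0,-13.4,-34.3,0,0,0],[0,-13.4,-34.3,0,0,0],[0,-13.4,-34.3,0,0,0],[0,-13.4,-34.3,0,0,0],[0,-13.4,-34.3,0,0,0]]'
python3 -m pendant '[[32,0,0,0.065,0,0],[32,0,0,0.065,0,0],[32,0,0,0,0,0],[32,0,0,0,0,0],[0,0,0,0,0,0]]'
python3 -m pendant '[[0,0,0,0,0,0]]'
python3 - <<'E'
from h import *
goal([.447,.202,.075],-.21)
C=cam("wrist"); p,d=viewer.capture("wrist"); cv2.imwrite("pics/w4.png",p[:,:,::-1])
ys,xs=np.where((p.max(2)<50)); k=(ys<215); px=np.c_[xs,ys][k]; 
P=onz(C,px,.094); z=atd(C,px,d[px[:,1],px[:,0]])[:,2]; g=(z>.08)&(z<.115)&(np.hypot(P[:,0]-.46,P[:,1]-.2)<.08)
b=cv2.minAreaRect(px[g].astype(np.float32)); print(g.sum(),b,onz(C,cv2.boxPoints(b),.094).round(4).tolist())
E
```

```text
time: 7.72
position: [0.4995, 0.0273, 0.3274]
eef_rot: [1.921, 1.571, 0.27]
wrist_force: [1.1, 1.0, 0.3]
gripper_width: 0.0411
time: 8.13
position: [0.4463, 0.2038, 0.3277]
eef_rot: [1.92, 1.57, 0.269]
wrist_force: [1.8, 0.4, -0.3]
gripper_width: 0.0415
time: 8.55
position: [0.4427, 0.2013, 0.1925]
eef_rot: [-1.093, 1.559, -2.873]
wrist_force: [-0.9, 0.6, -1.3]
gripper_width: 0.0413
time: 8.63
position: [0.4458, 0.202, 0.1982]
eef_rot: [-1.104, 1.567, -2.884]
wrist_force: [-0.5, -0.2, 0.4]
gripper_width: 0.0414
shift [123.2   1.6  -0.5] turn [0.    0.002 0.004] q [ 0.26 -0.09  1.9   0.    1.34  0.47] t 8.6333 F [-0.49 -0.23  0.35] w 0.0414
1029 ((281.5, 181.5), (65.0, 53.0), 90.0) [[0.4524, 0.2414, 0.094], [0.5042, 0.2305, 0.094], [0.4934, 0.1611, 0.094], [0.4376, 0.1729, 0.094]]
```

View pics/w4.png

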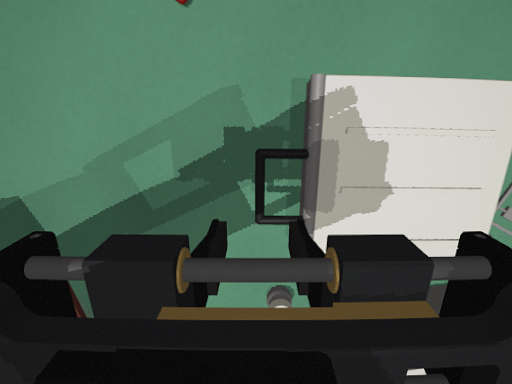

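The bar is at about (260,186) in this view and nicely parallel to the picture columns. I'll fix its position from that.

```bash
python3 - <<'E'
from h import *
C=cam("wrist"); X=onz(C,[[260,187]],.094)[0]; print(X); goal([X[0],X[1],.075],-.21)
E
```

```text
[0.4510817  0.20136056 0.094     ]
shift [125.4   3.7   0.2] turn [-0. -0. -0.] q [ 0.26 -0.09  1.89  0.    1.34  0.47] t 8.6833 F [0.93 0.63 0.14] w 0.0416
```

```bash
python3 -m pendant '[[30,3,0,0,0,0],[30,0,0,0,0,0],[30,0,0,0,0,0],[20,0,0,0,0,0],[14,0,0,0,0,0]]'
python3 -m pendant '[[0,0,0,0,0,0],[0,0,0,0,0,0],[0,0,0,0,0,0],[0,0,0,0,0,0],[0,0,0,0,0,0]]' 1 55
python3 -m pendant '[[0,0,0,0,0,0],[0,0,0,0,0,0],[0,0,0,0,0,0]]'
python3 -m pendant '[[-11.3,0.3,0,0,0,0],[-11.2,1,0,0,0,0],[0,0,0,0,0,0],[0,0,0,0,0,0]]'
```

```text
time: 9.1
position: [0.4514, 0.2018, 0.0761]
eef_rot: [2.058, 1.569, 0.277]
wrist_force: [0.4, 0.3, -0.2]
gripper_width: 0.0413
time: 9.52
position: [0.4506, 0.2023, 0.0772]
eef_rot: [2.691, 1.569, 0.91]
wrist_force: [-11.0, 3.5, 8.7]
gripper_width: 0.0162
time: 9.77
position: [0.4474, 0.2028, 0.0765]
eef_rot: [-1.625, 1.565, 2.877]
wrist_force: [-14.1, 3.0, 13.1]
gripper_width: 0.0081
time: 10.1
position: [0.4485, 0.2024, 0.0981]
eef_rot: [-1.61, 1.565, 2.893]
wrist_force: [-10.6, 3.3, 5.6]
gripper_width: 0.0082
```

```bash
python3 -m pendant '[[-11.2,-1,0,0,0,0],[-11,1,0,0,0,0],[-11,2,0,0,0,0],[-10.9,2.8,0,0,0,0]]'
python3 -m pendant '[[-10.8,3.3,0,0,0,0],[-10.6,3.8,0,0,0,0],[-10.5,4.3,0,0,0,0],[-10.2,4.7,0,0,0,0]]'
python3 -m pendant '[[-10,5.2,0,0,0,0],[-9.8,5.5,0,0,0,0],[-9.5,6,0,0,0,0],[-9.3,6.3,0,0,0,0]]'
python3 -m pendant '[[-9,6.8,0,0,0,0],[-8.6,7.2,0,0,0,0],[-8.4,7.5,0,0,0,0],[-8,8,0,0,0,0],[0,0,0,0,0,0]]'
python3 -m pendant '[[0,0,0,0,0,0],[0,0,0,0,0,0]]'
cat > ang.py <<'E'
from h import *
import sys
yaw,H=-.21,np.array([.699,.148])
C=cam("scene"); p,d=viewer.capture("scene"); cv2.imwrite(f"pics/{sys.argv[1]}.png",p[:,:,::-1])
ax=np.array([np.cos(yaw),np.sin(yaw)])
for n in("scene","top"):
    if n=="top": C=cam(n); p,d=viewer.capture(n)
    ys,xs=np.where((p.min(2)>120)&(np.ptp(p.astype(int),2).squeeze()<40)&(d>0)); X=atd(C,np.c_[xs,ys],d[ys,xs])
    q=X[:,:2]-H; a=-(q@ax); l=q@np.array([-ax[1],ax[0]])
    k=(a>.02)&(a<.215)&(abs(l)<.105)&(X[:,2]>.085)
    if k.sum()>80:
        s=np.polyfit(a[k],X[k,2],1); r=X[k,2]-np.polyval(s,a[k]); j=abs(r)<.012; s=np.polyfit(a[k][j],X[k,2][j],1)
        print(n,k.sum(),"lid angle deg",np.degrees(np.arctan(s[0])).round(1),"z at hinge",s[1].round(4),"resid",r.std().round(4))
o=bot.get_obs(); print(o["time"],np.round(o["position"],4),np.round(o["wrist_force"],1))
E
python3 ang.py s5
```

```text
time: 10.43
position: [0.4561, 0.2007, 0.1413]
eef_rot: [2.857, 1.57, 1.076]
wrist_force: [7.2, 4.6, -14.4]
gripper_width: 0.0085
time: 10.77
position: [0.4704, 0.1975, 0.1824]
eef_rot: [-1.666, 1.567, 2.836]
wrist_force: [4.0, 4.5, -15.5]
gripper_width: 0.0083
time: 11.1
position: [0.4913, 0.1929, 0.2209]
eef_rot: [-1.472, 1.563, 3.031]
wrist_force: [-5.4, 5.9, -13.3]
gripper_width: 0.0081
time: 11.52
position: [0.5203, 0.1866, 0.2575]
eef_rot: [-1.444, 1.563, 3.059]
wrist_force: [-12.6, 2.4, 4.5]
gripper_width: 0.0083
time: 11.68
position: [0.5203, 0.1866, 0.2575]
eef_rot: [-1.44, 1.564, 3.063]
wrist_force: [-12.3, 1.5, 4.1]
gripper_width: 0.0083
scene 4166 lid angle deg 43.6 z at hinge 0.1037 resid 0.0164
top 1059 lid angle deg 42.9 z at hinge 0.1006 resid 0.0222
11.7833 [0.5203 0.1866 0.2575] [-12.4   2.1   2.9]
```

View pics/s5.png

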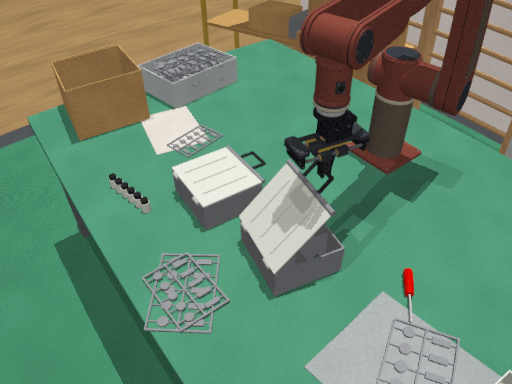

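The left lid resisted at about 15 N, so it is the stiff hinge. The picture shows it at about 44–45°. I'll release it, retreat straight up and watch it for two seconds.

```bash
python3 -m pendant '[[0,0,0,0,0,0],[0,0,0,0,0,0],[0,0,0,0,0,0],[0,0,0,0,0,0],[0,0,0,0,0,0]]' 0.45
python3 -m pendant '[[0,0,0,0,0,0],[-15,0,0,0,0,0],[-25,0,0,0,0,0],[-25,0,0,0,0,0],[-25,0,0,0,0,0]]'
python3 -m pendant '[[0,0,0,0,0,0],[0,0,0,0,0,0]]'
python3 ang.py s6
for i in 1 2 3 4; do python3 -m pendant '[[0,0,0,0,0,0],[0,0,0,0,0,0],[0,0,0,0,0,0],[0,0,0,0,0,0],[0,0,0,0,0,0]]' 1; done
python3 ang.py s7
python3 - <<'E'
from h import *
C=cam("wrist"); p,d=viewer.capture("wrist"); cv2.imwrite("pics/w7.png",p[:,:,::-1]); np.save("pics/w7d.npy",d)
E
```

```text
time: 12.2
position: [0.5238, 0.1859, 0.2576]
eef_rot: [1.796, 1.569, 0.015]
wrist_force: [-0.6, -0.4, -0.9]
gripper_width: 0.0232
time: 12.62
position: [0.5231, 0.1859, 0.3476]
eef_rot: [-0.721, 1.57, -2.502]
wrist_force: [-0.0, -0.0, 0.0]
gripper_width: 0.0241
time: 12.78
position: [0.5241, 0.1861, 0.3488]
eef_rot: [1.956, 1.567, 0.175]
wrist_force: [1.6, -0.6, -0.5]
gripper_width: 0.0237
scene 4170 lid angle deg 43.6 z at hinge 0.1037 resid 0.0169
top 883 lid angle deg 43.3 z at hinge 0.0996 resid 0.0246
12.8833 [0.5229 0.1859 0.3457] [-0.5  0.   0.1]
time: 13.3
position: [0.523, 0.1861, 0.3462]
eef_rot: [-1.217, 1.57, -2.998]
wrist_force: [0.5, 0.0, 0.5]
gripper_width: 0.0026
time: 13.72
position: [0.5231, 0.1861, 0.3467]
eef_rot: [1.718, 1.571, -0.063]
wrist_force: [0.3, 0.1, -0.2]
gripper_width: 0.0005
time: 14.13
position: [0.5231, 0.1861, 0.3466]
eef_rot: [1.125, 1.571, -0.656]
wrist_force: [-0.1, -0.5, -0.6]
gripper_width: 0.0005
time: 14.55
position: [0.5231, 0.1861, 0.3467]
eef_rot: [2.282, 1.571, 0.501]
wrist_force: [-0.5, -0.9, -0.4]
gripper_width: 0.0006
scene 4184 lid angle deg 43.6 z at hinge 0.1038 resid 0.0159
top 887 lid angle deg 43.2 z at hinge 0.0998 resid 0.0225
14.65 [0.5231 0.1861 0.3466] [-0.1  0.9  1.1]
```

View pics/w7.png

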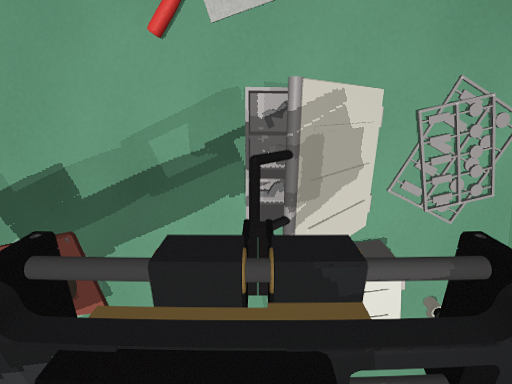

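The lid held for 2 s at about 44°, unchanged. In the wrist view the rim rail runs from its +y end at (295,77) to about (292,235), with the handle arms meeting it at rows 154 and 222. Next I'll locate the press point on the +y half.

```bash
python3 - <<'E'
from h import *
C=cam("wrist"); d=np.load("pics/w7d.npy")
for r in(85,100,120,140):
    u=[[295.5-(r-77)*.03,r]]; print(r,onz(C,u,.2375)[0].round(4), "depth pt",atd(C,u,depths(d,u))[0].round(4))
yaw=-.21; ax=np.array([np.cos(yaw),np.sin(yaw)]); y=np.array([-ax[1],ax[0]])
th=np.radians(44.5); M=np.array([.699,.148])+ax*(-.205*np.cos(th)+.004*np.sin(th)); z=.09+.205*np.sin(th)+.004*np.cos(th)
P=M+.08*y; print("model mid",M,"z",z,"press",P)
goal([P[0],P[1],z+.007],-.21)
E
```

```text
85 [0.5805 0.277  0.2375] depth pt [0.5797 0.2767 0.2429]
100 [0.5777 0.2635 0.2375] depth pt [0.5769 0.2635 0.2432]
120 [0.5739 0.245  0.2375] depth pt [0.5733 0.2453 0.2425]
140 [0.5699 0.2257 0.2375] depth pt [0.5693 0.2265 0.243 ]
model mid [0.55873794 0.1778958 ] z 0.23653940097808615 press [0.57541473 0.25613827]
shift [103.1  36.5 -79.4] turn [ 0. -0. -0.] q [ 0.2   0.    1.54 -0.    1.61  0.41] t 14.7 F [ 0.07  0.65 -0.09] w 0.0001
```

Rays and model agree to about 1 mm, with the rail top at z ≈ 0.243. I'll go over the point and then down with force feedback.

```bash
python3 -m pendant '[[0,18,-39,0,0,0],[0,18.5,-40,0,0,0],[30,0,0,0,0,0],[30,0,0,0,0,0],[20,0,0,0,0,0]]' 1
python3 -m pendant '[[10,0,0,0,0,0],[0,0,0,0,0,0],[0,0,0,0,0,0],[0,0,0,0,0,0]]'
python3 - <<'E'
from h import *
goal([.5760,.2563,.2435],-.21)
E
```

```text
time: 15.12
position: [0.5725, 0.2532, 0.2631]
eef_rot: [-1.051, 1.567, -2.831]
wrist_force: [-1.1, -0.4, -1.1]
gripper_width: 0.0006
time: 15.45
position: [0.5741, 0.253, 0.259]
eef_rot: [2.093, 1.567, 0.312]
wrist_force: [-0.5, 0.1, 0.3]
gripper_width: 0.0001
shift [15.5  1.1 -3.6] turn [-0.    -0.002 -0.003] q [0.29 0.2  1.48 0.   1.46 0.5 ] t 15.45 F [-0.52  0.13  0.34] w 0.0001
```

```bash
python3 -m pendant '[[6,1,-1.5,0,0,0],[6,0,-1.5,0,0,0],[0,0,0,0,0,0],[0,0,0,0,0,0]]'
python3 -m pendant '[[1,0,0,0,0,0],[0,0,0,0,0,0]]'
python3 -m pendant '[[1,0,0,0,0,0],[0,0,0,0,0,0]]'
```

```text
time: 15.78
position: [0.5744, 0.2555, 0.2443]
eef_rot: [-1.098, 1.57, -2.879]
wrist_force: [-0.1, 0.5, -0.2]
gripper_width: 0.0007
time: 15.95
position: [0.5747, 0.2555, 0.2437]
eef_rot: [2.223, 1.571, 0.442]
wrist_force: [-0.1, 0.3, -0.6]
gripper_width: 0.0004
time: 16.12
position: [0.5747, 0.2555, 0.2426]
eef_rot: [-0.913, 1.571, -2.693]
wrist_force: [1.3, -0.1, -0.4]
gripper_width: 0.0004
```

```bash
python3 -m pendant '[[0.7,0,0,0,0,0],[0,0,0,0,0,0]]'
python3 -m pendant '[[0.7,0,0,0,0,0],[0,0,0,0,0,0]]'
```

```text
time: 16.28
position: [0.5748, 0.2555, 0.2422]
eef_rot: [2.117, 1.57, 0.336]
wrist_force: [-0.4, -0.2, 0.0]
gripper_width: 0.0002
time: 16.45
position: [0.5748, 0.2555, 0.2421]
eef_rot: [2.017, 1.57, 0.237]
wrist_force: [-1.3, -0.1, 4.0]
gripper_width: 0.0003
```

```bash
python3 -m pendant '[[0.3,0,0,0,0,0],[0,0,0,0,0,0]]'
```

```text
time: 16.62
position: [0.5748, 0.2556, 0.2421]
eef_rot: [1.98, 1.57, 0.2]
wrist_force: [-2.6, -0.5, 6.9]
gripper_width: 0.0001
```

About 6–7 N. I'll hold it there for just over a second.

```bash
for i in 1 2 3 4 5; do python3 -m pendant '[[0,0,0,0,0,0],[0,0,0,0,0,0],[0,0,0,0,0,0]]' | egrep 'time|force|pos'; done
```

```text
time: 16.87
position: [0.5748, 0.2556, 0.2421]
wrist_force: [-2.6, -0.1, 6.3]
time: 17.12
position: [0.5748, 0.2556, 0.2421]
wrist_force: [-2.4, -0.6, 6.8]
time: 17.37
position: [0.5748, 0.2555, 0.2421]
wrist_force: [-2.5, -0.3, 6.2]
time: 17.62
position: [0.5748, 0.2556, 0.2421]
wrist_force: [-3.1, -0.6, 6.2]
time: 17.87
position: [0.5748, 0.2556, 0.2421]
wrist_force: [-2.3, -1.1, 5.6]
```

The force held at 5.6–6.9 N for more than a second and the rim did not move. I'll lift straight off and check.

```bash
python3 -m pendant '[[-5,0,0,0,0,0],[-20,0,0,0,0,0],[-30,0,0,0,0,0],[-30,0,0,0,0,0],[-30,0,0,0,0,0]]'
python3 -m pendant '[[0,0,0,0,0,0],[0,0,0,0,0,0],[0,0,0,0,0,0],[0,0,0,0,0,0]]'
python3 ang.py s8
```

```text
time: 18.28
position: [0.5744, 0.2554, 0.3567]
eef_rot: [-1.09, 1.57, -2.871]
wrist_force: [0.3, 0.4, 0.7]
gripper_width: 0.0005
time: 18.62
position: [0.5741, 0.2553, 0.3539]
eef_rot: [-1.07, 1.568, -2.851]
wrist_force: [-0.1, 0.3, -0.9]
gripper_width: 0.0002
scene 4220 lid angle deg 43.8 z at hinge 0.1033 resid 0.0079
top 1447 lid angle deg 43.5 z at hinge 0.0996 resid 0.0221
18.7167 [0.5741 0.2553 0.354 ] [-0.3 -0.7 -0.4]
```

View pics/s8.png

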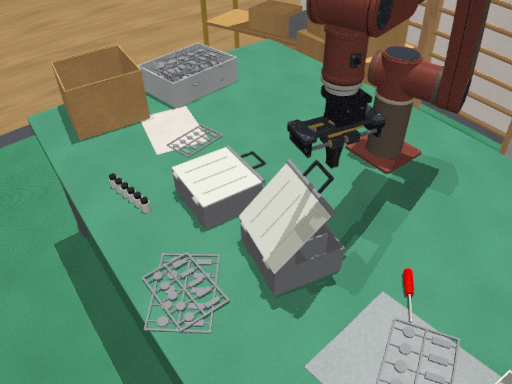

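The left lid stands at about 44°, the other is shut, the bystanders I can see are in place and the gripper is clear.

```bash
python3 -c "
from station import bot
bot.sign_off()"
```

```text
the job is handed in; nothing more can be done
```

The stiff hinge is on the left case (the one at +y). Its lid is standing half open, the right case's lid is shut, and I handed the job in at about 19 s of the 72 s.

- **Right case:** I raised its lid to about 45° by the handle and let go. It fell shut, so that is the worn hinge, and I left it shut.
- **Left case:** its lid took about 15 N to raise to about 45°. After release it stayed up for more than 2 s with no change in angle.
- **Press check:** with closed fingers I leaned straight down on the front rim, about 80 mm to the +y side of the handle. The force was 5.6–6.9 N for about 1.2 s, with 6.9 N the highest reading, and the rim did not move.

**Last checks:** the open lid measured 43.5–43.8° from the two cameras, within about half a degree of before the press. The wrist force was near zero and the gripper was about 110 mm above the rim. The camera fits also put the lid surface at the hinge about 4 mm apart, which I take as coarse fitting. In the last picture the other things on the table look untouched, but the pot was hidden behind the open lid. I last saw it unmoved before I opened the left lid, and nothing went near it after that.

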